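# Press the square peg home

### The job

One of the four wooden pegs in the reclaimed board has a square head: press it gently straight down with the fingertips until it is fully home, its head resting on the board, and keep pressing on it there for about three seconds so that it bites. Then take the hand away. Do not pull the peg up, do not touch the three round-headed pegs, which have to come out again later, and do not disturb the loose things on the board and around it.

Things in the scene. Friction and masses are not known exactly. Their poses are not given: they have to be found in the camera images.
- board: reclaimed, weathered grey wooden board, 160 (x) x 460 (y) x 32 mm thick, lying flat and strapped to the bench, so it cannot move. A steel strap with low bolts crosses it 207 mm either side of the middle, up to 12 mm above its top. Origin: centre of its underside, at bench height; x across the width, y along the length. Four pale wooden pegs, 80 mm or more apart centre to centre, stick up from it
- peg_square_head (a point): centre of the top face of the square-headed peg, the one to press. Head 38 x 38 mm, 10 mm thick, flat on top, its sides along the board's axes; z up. The top face is 19 to 22 mm above the board's top at the start and 10 mm above it when the peg is fully home
- peg_square (a joint): how far the square-headed peg is pushed in, in m, straight down: 0 = head's underside 12 mm clear of the board, 0.012 = fully home, head resting on the board (a hard stop); negative = pulled up. It starts between 0 and 0.003, needs about 4 N to slide, does not spring back, and stays where it is left. Pushing on it with more than 45 N counts as pounding
- peg_round_a_head (a point): centre of the top face of a round-headed peg, not to be touched. Head 40 mm across, 10 mm thick; its top 19 to 22 mm above the board's top
- peg_round_a (a joint): how far this round-headed peg is pushed in, in m (as for the square one); it must stay as it is
- peg_round_b_head (a point): centre of the top face of a round-headed peg, not to be touched. Head 40 mm across, 10 mm thick; its top 19 to 22 mm above the board's top
- peg_round_b (a joint): how far this round-headed peg is pushed in, in m (as for the square one); it must stay as it is
- peg_round_c_head (a point): centre of the top face of a round-headed peg, not to be touched. Head 40 mm across, 10 mm thick; its top 19 to 22 mm above the board's top
- peg_round_c (a joint): how far this round-headed peg is pushed in, in m (as for the square one); it must stay as it is
- dowel: loose plain dowel, 22 mm across and 45 mm tall, standing on the board; bystander. Origin: centre of its underside
- offcut: loose dark wooden offcut, 30 x 45 x 22 mm tall, lying on the board; bystander. Origin: centre of its underside
- hammer: hammer with wooden handle, 280 mm long, lying on the bench between the board and the robot; bystander. Origin: on its underside, x axis along the handle towards the head
- spanner: steel spanner, 170 mm long, lying on the bench beyond the board; bystander. Origin: on its underside, x axis along its length
- oil: white oil bottle, 52 mm across and 110 mm tall, standing beyond the board; bystander. Origin: centre of its underside
- tin: steel tin, 68 mm across and 50 mm tall, standing beyond the board; bystander. Origin: centre of its underside
- tape: black tape measure, 65 x 36 x 62 mm tall, standing on the bench near the board's left (+y) end; bystander. Origin: centre of its underside

How it is judged:
By the outcome, as a careful person would: the job done as asked, in the order asked, and still so for the second after the job is handed in, with the robot touching nothing.
It also fails if it takes over 35 s, if anything falls off the work surface, if the arm or the gripper's body presses on something with over 40 N, if the wrist force passes 120 N, or if a joint passes its speed limit or range.

### The arm

A 6-joint arm with a two-finger parallel gripper is mounted at the origin on the work surface. World frame = base frame: x ahead of the robot, y to its left, z up, the work surface at z = 0. Lengths are in m, angles in degrees, forces in N, time in s.
With the tool pointing down it reaches from about 0.375 to 0.9 m from the base axis. Payload 3.1 kg.
Tool frame: the origin (TCP) lies between the finger pads; the fingertips stand 22 mm ahead of it and the grasp point (between the pads) lies 3 mm ahead of it; y points along the fingers, x is the direction in which the jaws open and shut, and the axes are right-handed (so a half turn about y gives the same grasp; the last joint's range is limited). The gripper opens to 87 mm and grips with 3 to 60 N. Pads are 19 mm wide; open, the fingers measure 117 mm over their backs; the gripper's body (75 mm by 190 mm) begins 51 mm behind the grasp point.
Start: joints at [62.366, 30.224, 82.088, -0, 67.689, -10.227], TCP at [0.187, 0.596, 0.245] pointing down, gripper open.
Joint ranges: [-176.69, 176.69], [-43.24, 126.21], [12.49, 139.97], [-82, 262], [0, 151.66], [-163.58, 163.58]. Speed limits (degrees/s): [159.86, 159.86, 180, 180, 180, 180].

### API

Orientations are given as a 3x3 rotation matrix whose columns are the frame's x, y, z axes.
In Python, from rig import bot, imaging, workorder gives the robot as it stands. The module is installed in compiled form; this text tells all that it offers.
- The arm moves only by the tool drive_tool, never from a script. Its argument "commands" is a list of rows, each an object of numbers: "dx", "dy", "dz": the shift along the tool's x, y, z normalised to -1 to 1, where 1 is 4 cm; "wx", "wy", "wz": the turn, a rotation vector about the tool's x, y, z normalised to -1 to 1, where 1 is pi/2 rad; "grip": the finger opening in mm, from 0 to 87. In form: [{"dx": .., "dy": .., "dz": .., "wx": .., "wy": .., "wz": .., "grip": ..}, ...]. A call has 1 to 8 rows; each row shifts and turns the commanded pose from where the row before left it, along the tool's axes as they then stand; what a row does not reach is not made up. A row lasts 1/8 s, in which the tool goes at most 62.5 mm and 10.7 degrees, less where a joint would pass 70% of its speed; a pose out of reach is approached as far as the arm can. A call with a number of a shift or a turn outside -1 to 1 is refused whole. A call with a gripper value outside its range is refused whole. The fingers move at their own pace and stop on an object; the grip force is fixed at half the most. Time passes only in rows, so rows that do not move let the fingers close. It gives the time, the measured TCP pose, the force and the opening at its end, in the units of the state.
- bot.read_state(): the state, without advancing time (a new reading comes with each control period).
- imaging.capture(name): name is "scene" or "top" or "wrist"; returns (picture, depth): 480x640x3 uint8, red, green, blue; 480x640 float32, m along the optical axis (not along the pixel's ray), 0 where there is no reading.
- imaging.get_calibration(name): a dict with "mtx" (3x3 intrinsics, pixels), "world_to_cam" (4x4, takes a point from world to camera coordinates). Camera axes: x right, y down, z forward; pixel columns grow to the right and rows downward; lengths in m; the calibration is good to about 2 mm. A picture is of the moment at which its call begins: read the wrist's pose just before it. get_calibration takes no time and is no camera call; for the wrist camera it gives the pose at the moment of the call.
- workorder.hand_in(): hands the job in, once; it reports no verdict.
The state is a dict: "time_s": time; "joint_positions": joint angles; "qvel": joint speeds; "tau": joint torques, N m; "position": TCP position; "tcp_rot": TCP orientation; "force": force on the tool from outside, world axes, zero at the start; "moment": the same for the moment, N m; "opening": opening from 0.0 (shut) to 1.0 (fully open).
Only numpy, scipy, OpenCV 4.12 (cv2) and the standard library are available. Lean on these libraries where they do the work, as an engineer would, in place of code of your own. Each camera call takes 0.05 s, during which the arm holds its last target. There are 200 camera calls.

## Working session

There is one attempt and no reset: what is moved stays moved. The work goes in short steps, Python scripts to look and compute and a tool call to move; the robot and the scene stay as the last step left them, time stands still between calls to the robot, and variables do not carry over. Pictures are saved under pics/ and viewed, on a budget of 10 in all, crops included, one or two more only if the job needs it, and the job is handed in when it is done.

Besides the shell and the picture viewer there is one more tool, called as a command line: name --argument value ..., lists and objects as JSON in quotes. drive_tool: Moves the arm, as the interface text tells. Its arguments: {"type":"object","properties":{"commands":{"type":"array"}},"required":["commands"]}

```bash
mkdir -p pics; cat > h.py <<'E'
import numpy as np, cv2
from rig import bot, imaging, workorder
def cap(n,f):
    K=imaging.get_calibration(n); p,d=imaging.capture(n)
    cv2.imwrite(f'pics/{f}.png',cv2.cvtColor(p,cv2.COLOR_RGB2BGR)); np.savez(f'pics/{f}.npz',p=p,d=d,m=K['mtx'],T=K['world_to_cam'])
def pt(f,u,v,r=2):
    D=np.load(f'pics/{f}.npz'); w=D['d'][v-r:v+r+1,u-r:u+r+1]; z=np.median(w[w>0])
    c=np.linalg.inv(D['m'])@[u,v,1]*z
    return (np.linalg.inv(D['T'])@np.r_[c,1])[:3].round(4)
E
python3 - <<'E'
from h import *
cap('top','t1');cap('scene','s1')
s=bot.read_state();print(s['time_s'],s['position'],s['tcp_rot'],s['force'],s['opening'])
E
```

```text
0.1 [0.18666262 0.59583102 0.24368127] [[ 2.99133661e-01 -8.91077475e-04 -9.54210804e-01]
 [ 9.54209307e-01 -1.72295917e-03  2.99134801e-01]
 [-1.91061854e-03 -9.99998119e-01  3.34879335e-04]] [ 1.04587822 -0.16493231 -0.10278955] 1.0026641644563858
```

View pics/t1.png

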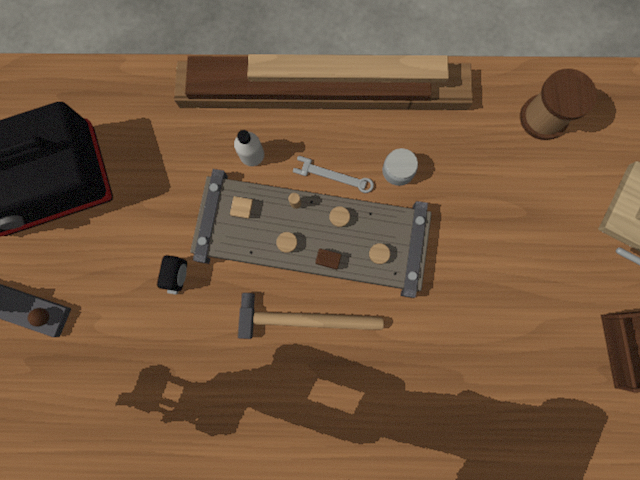

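View pics/s1.png

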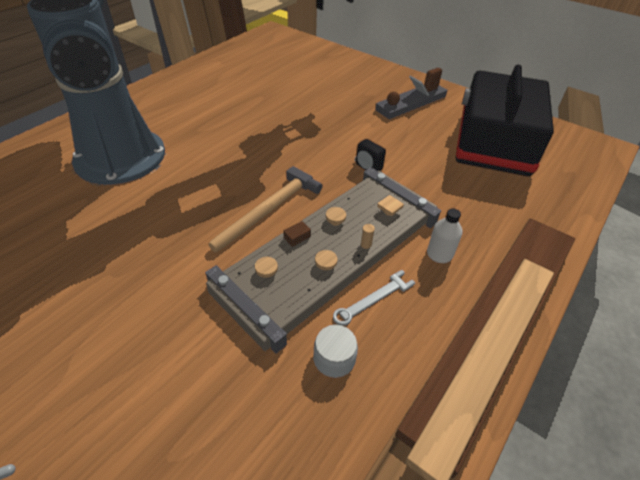

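The top view shows the square head at about (241,208). The round heads are at (287,242), (340,217) and (380,254), the dowel at (294,200) and the offcut at (329,259). In the scene view the square head is at (390,206).

```bash
python3 - <<'E'
from h import *
for n,u,v in [('sq',241,207),('ra',287,241),('rb',340,216),('rc',380,253),('dowel',293,197),('bd',265,230),('bd2',310,230),('strapT',216,182),('strapB',202,255),('boltT',213,188),('boltB',202,241),('oil',244,137),('tape',170,270),('hamhead',247,315),('bench',300,280)]:
    print(n,pt('t1',u,v,1))
print('scene',pt('s1',390,206,1),pt('s1',336,215,1))
# head corners & board axis from wood-coloured pixels near the head, via depth
D=np.load('pics/t1.npz');p=cv2.cvtColor(D['p'],cv2.COLOR_RGB2HSV)
roi=np.zeros((480,640),np.uint8);roi[190:225,225:262]=1
m=((p[...,1]>85)&(p[...,2]>120)).astype(np.uint8)*roi
c=max(cv2.findContours(m,0,2)[0],key=cv2.contourArea);print(cv2.minAreaRect(c),cv2.contourArea(c))
# board yaw from long edge
a,b=pt('t1',235,184,1),pt('t1',400,209,1);print(a,b)
K=imaging.get_calibration('wrist');print(K['mtx'],np.linalg.inv(K['world_to_cam']))
cr=cv2.resize(cv2.imread('pics/t1.png')[165:275,185:305],None,fx=5,fy=5,interpolation=cv2.INTER_CUBIC);cv2.imwrite('pics/c1.png',cr)
E
```

```text
sq [0.6141 0.2056 0.0543]
ra [0.5482 0.114  0.0525]
rb [0.599  0.0121 0.0511]
rc [ 0.5273 -0.0651  0.0509]
dowel [0.6296 0.1027 0.0765]
bd [0.5732 0.1601 0.0316]
bd2 [0.5743 0.0708 0.0313]
strapT [0.6695 0.2619 0.0358]
strapB [0.5213 0.2816 0.0347]
boltT [0.6547 0.2651 0.044 ]
boltB [0.5477 0.281  0.0433]
oil [0.7366 0.1954 0.109 ]
tape [0.4885 0.3335 0.0615]
hamhead [0.4067 0.1898 0.0262]
bench [4.776e-01 9.030e-02 1.000e-04]
scene [0.6203 0.1976 0.0545] [0.552  0.1107 0.054 ]
((240.54054260253906, 206.75674438476562), (19.399080276489258, 19.399080276489258), 9.462321281433105) 329.5
[0.6669 0.2241 0.032 ] [ 0.6188 -0.1077  0.0322]
[[375.64859207   0.         314.69387904]
 [  0.         375.64859207 244.10591169]
 [  0.           0.           1.        ]] [[ 0.29874225  0.91318167  0.2772225   0.1102031 ]
 [ 0.95433185 -0.28526654 -0.08873402  0.61938126]
 [-0.00194798  0.29107086 -0.95669951  0.38337059]
 [ 0.          0.          0.          1.        ]]
```

View pics/c1.png

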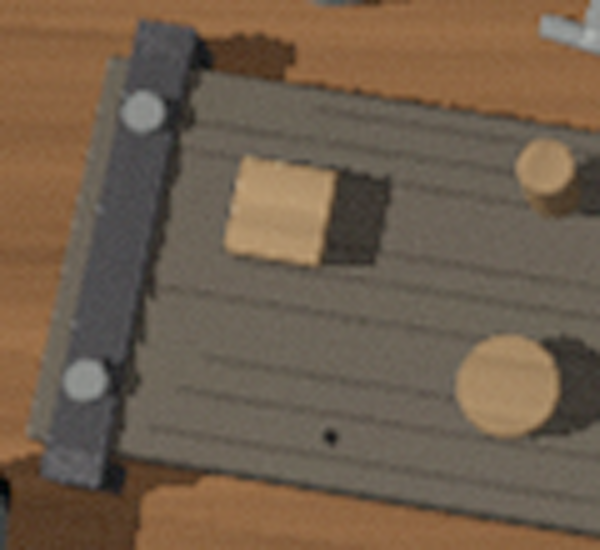

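drive_tool --commands '[{"dx":-0.44,"dz":-0.94,"grip":0},{"dx":-0.44,"dz":-0.94,"grip":0},{"dx":-0.44,"dz":-0.94,"grip":0},{"dx":-0.44,"dz":-0.94,"grip":0},{"dx":-0.44,"dz":-0.94,"grip":0},{"dx":-0.44,"dz":-0.94,"grip":0},{"dx":-0.44,"dz":-0.94,"grip":0},{"dx":-0.44,"dz":-0.94,"grip":0}]'

```text
schema error: expected keys dx, dy, dz, wx, wy, wz, grip
```

drive_tool --commands '[{"dx":-0.44,"dz":-0.94,"grip":0},{"dx":-0.44,"dz":-0.94,"grip":0},{"dx":-0.44,"dz":-0.94,"grip":0},{"dx":-0.44,"dz":-0.94,"grip":0},{"dx":-0.44,"dz":-0.94,"grip":0},{"dx":-0.44,"dz":-0.94,"wy":-0.05,"grip":0},{"wy":-0.05,"grip":0},{"grip":0}]'

```text
schema error: expected keys dx, dy, dz, wx, wy, wz, grip
```

```bash
python3 - <<'E'
from h import *
s=bot.read_state();print(s['time_s'],s['position'],s['tcp_rot'],s['force'],s['opening'])
cap('wrist','w1')
E
```

```text
0.1 [0.18666262 0.59583102 0.24368127] [[ 2.99133661e-01 -8.91077475e-04 -9.54210804e-01]
 [ 9.54209307e-01 -1.72295917e-03  2.99134801e-01]
 [-1.91061854e-03 -9.99998119e-01  3.34879335e-04]] [ 1.04587822 -0.16493231 -0.10278955] 1.0026641644563858
```

View pics/w1.png

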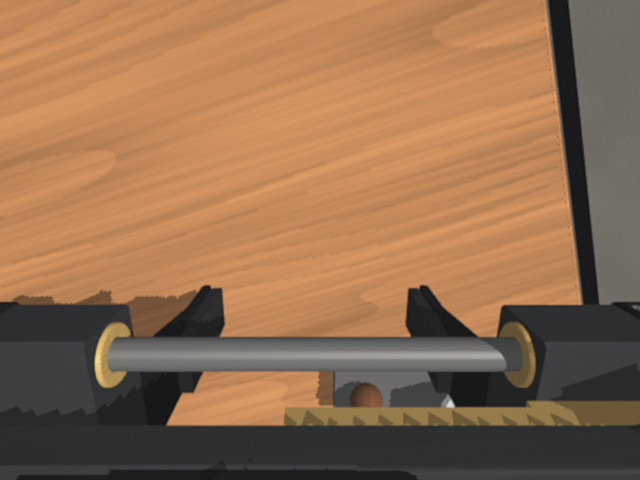

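Both calls were refused because every key is required. The arm has not moved, and this wrist picture only shows the bench at the start pose. I'll resend with all the keys.

drive_tool --commands '[{"dx":-0.44,"dy":0,"dz":-0.94,"wx":0,"wy":0,"wz":0,"grip":0},{"dx":-0.44,"dy":0,"dz":-0.94,"wx":0,"wy":0,"wz":0,"grip":0},{"dx":-0.44,"dy":0,"dz":-0.94,"wx":0,"wy":0,"wz":0,"grip":0},{"dx":-0.44,"dy":0,"dz":-0.94,"wx":0,"wy":0,"wz":0,"grip":0},{"dx":-0.44,"dy":0,"dz":-0.94,"wx":0,"wy":0,"wz":0,"grip":0},{"dx":-0.44,"dy":0,"dz":-0.94,"wx":0,"wy":0,"wz":0,"grip":0},{"dx":-0.44,"dy":0,"dz":-0.94,"wx":0,"wy":0,"wz":0,"grip":0},{"dx":0,"dy":0,"dz":0,"wx":0,"wy":0,"wz":0,"grip":0}]'

```text
time_s: 1.15
position: [0.4033, 0.3984, 0.2443]
tcp_rot: [[0.303, 0.0, -0.953], [0.953, -0.0, 0.303], [-0.0, -1.0, -0.0]]
force: [-0.3, 0.5, -0.0]
opening: 0.17
```

drive_tool --commands '[{"dx":-0.44,"dy":0,"dz":-0.94,"wx":0,"wy":0,"wz":0,"grip":0},{"dx":-0.44,"dy":0,"dz":-0.94,"wx":0,"wy":0,"wz":0,"grip":0},{"dx":-0.44,"dy":0,"dz":-0.94,"wx":0,"wy":0,"wz":0,"grip":0},{"dx":-0.44,"dy":0,"dz":-0.94,"wx":0,"wy":0,"wz":0,"grip":0},{"dx":-0.44,"dy":0,"dz":-0.94,"wx":0,"wy":0,"wz":0,"grip":0},{"dx":-0.44,"dy":0,"dz":-0.94,"wx":0,"wy":0,"wz":0,"grip":0},{"dx":0,"dy":0,"dz":0,"wx":0,"wy":-0.1,"wz":0,"grip":0},{"dx":0,"dy":0,"dz":0,"wx":0,"wy":0,"wz":0,"grip":0}]'

```text
time_s: 2.15
position: [0.5843, 0.2324, 0.2441]
tcp_rot: [[0.148, -0.001, -0.989], [0.989, 0.0, 0.148], [0.0, -1.0, 0.002]]
force: [0.0, -0.4, 0.2]
opening: 0.005
```

```bash
python3 - <<'E'
from h import *
s=bot.read_state();print(s['time_s'],s['position'],s['tcp_rot'],s['force'],s['opening'])
cap('wrist','w2')
E
```

```text
2.15 [0.58430235 0.23236518 0.24405199] [[ 1.47923994e-01 -1.47718646e-03 -9.88997629e-01]
 [ 9.88998728e-01  3.15423352e-04  1.47923687e-01]
 [ 9.34420796e-05 -9.99998859e-01  1.50759421e-03]] [ 0.04543078 -0.39851913  0.1864846 ] 0.0048585055783226415
```

View pics/w2.png

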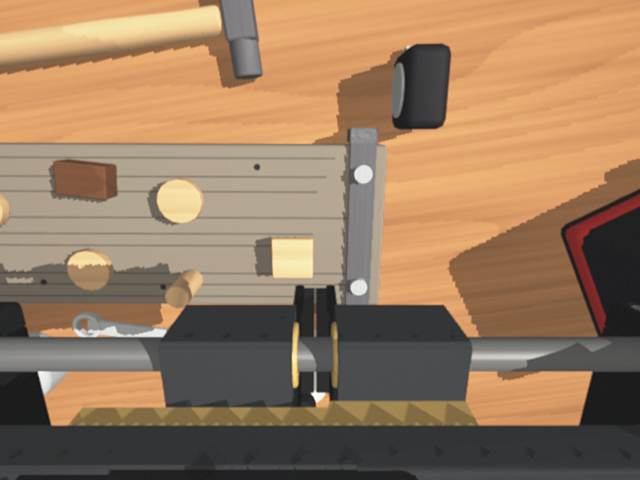

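The wrist view shows the square head at about (292,257), aligned with the jaw axes. The nearest round heads are at (180,201) and (90,270), and the dowel is at (183,288).

```bash
python3 - <<'E'
from h import *
def heads(f,rois):
    D=np.load(f'pics/{f}.npz');T=np.linalg.inv(D['T'])
    v,u=np.mgrid[:480,:640];z=D['d'];c=np.stack([u,v,np.ones_like(u)],-1)@np.linalg.inv(D['m']).T*z[...,None]
    W=c@T[:3,:3].T+T[:3,3]
    for x0,x1,y0,y1 in rois:
        w=W[y0:y1,x0:x1].reshape(-1,3); w=w[(w[:,2]>.046)&(w[:,2]<.062)]
        r=cv2.minAreaRect((w[:,:2]*1000).astype(np.float32));print(f,len(w),w.mean(0).round(4),np.median(w[:,2]).round(4),r)
heads('w2',[(255,330,228,292),(150,210,175,228)])
heads('t1',[(225,262,190,225),(270,303,226,258)])
heads('s1',[(372,408,192,222),(322,350,203,228)])
print(pt('w2',292,257),pt('w2',310,300,1))
E
```

```text
w2 1646 [0.6143 0.2057 0.0532] 0.0534 ((615.5648803710938, 205.279296875), (38.00730895996094, 38.44364547729492), 81.33935546875)
w2 1596 [0.547  0.1154 0.0525] 0.0527 ((547.3954467773438, 114.56910705566406), (39.083168029785156, 39.222991943359375), 88.00672149658203)
t1 385 [0.6152 0.2066 0.0531] 0.0533 ((615.8965454101562, 207.32247924804688), (38.459754943847656, 37.93975067138672), 81.4765853881836)
t1 330 [0.5473 0.1161 0.0527] 0.0526 ((547.5581665039062, 116.1199722290039), (39.132442474365234, 36.96087646484375), 45.68642044067383)
s1 318 [0.6173 0.2029 0.0532] 0.0538 ((615.599609375, 205.97801208496094), (41.358360290527344, 39.73804473876953), 79.58833312988281)
s1 278 [0.549  0.1125 0.0527] 0.0532 ((547.7177734375, 114.3890609741211), (38.80620574951172, 38.83150100708008), 50.528438568115234)
[0.6134 0.2061 0.0536] [0.5749 0.231  0.2343]
```

drive_tool --commands '[{"dx":-0.54,"dy":0,"dz":-0.87,"wx":0,"wy":0,"wz":0,"grip":0},{"dx":0,"dy":0.9,"dz":0,"wx":0,"wy":0,"wz":0,"grip":0},{"dx":0,"dy":0.9,"dz":0,"wx":0,"wy":0,"wz":0,"grip":0},{"dx":0,"dy":0.9,"dz":0,"wx":0,"wy":0,"wz":0,"grip":0},{"dx":0,"dy":0.7,"dz":0,"wx":0,"wy":0,"wz":0,"grip":0},{"dx":0,"dy":0.3,"dz":0,"wx":0,"wy":0,"wz":0,"grip":0},{"dx":0,"dy":0,"dz":0,"wx":0,"wy":0,"wz":0,"grip":0},{"dx":0,"dy":0,"dz":0,"wx":0,"wy":0,"wz":0,"grip":0}]'

```text
time_s: 3.2
position: [0.617, 0.2059, 0.0979]
tcp_rot: [[0.146, 0.002, -0.989], [0.989, 0.0, 0.146], [0.001, -1.0, -0.002]]
force: [-0.8, -0.5, 0.1]
opening: 0.003
```

```bash
python3 - <<'E'
from h import *
s=bot.read_state();print(s['time_s'],s['position'],s['force'],s['opening'])
cap('wrist','w3');cap('scene','s3')
a=cv2.imread('pics/w3.png');b=cv2.imread('pics/s3.png')[140:300,280:480]
cv2.imwrite('pics/c3.png',np.hstack([cv2.resize(a[150:450,180:440],(390,450)),cv2.resize(b,(400,450))]))
E
```

```text
3.2 [0.61700705 0.20586558 0.09788002] [-0.7531679  -0.54659061  0.1397215 ] 0.002751457030537531
```

View pics/c3.png

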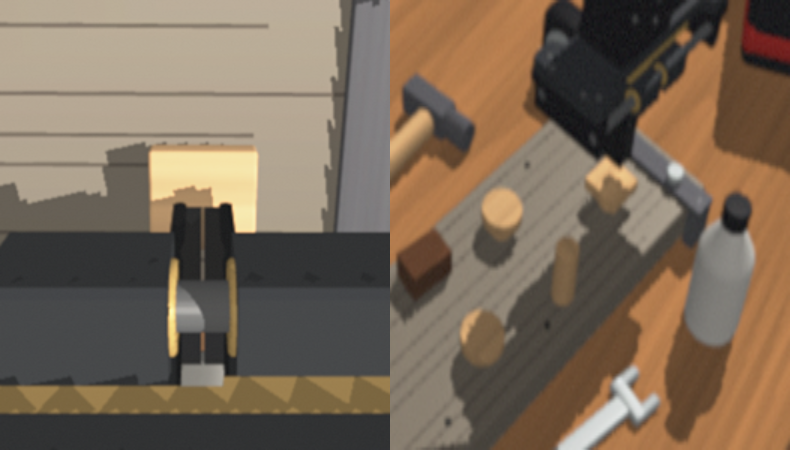

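The shut fingertips are centred over the square head, with the dowel and round pegs clear. I'll come down slowly.

drive_tool --commands '[{"dx":0,"dy":0.25,"dz":0,"wx":0,"wy":0,"wz":0,"grip":0},{"dx":0,"dy":0.2,"dz":0,"wx":0,"wy":0,"wz":0,"grip":0},{"dx":0,"dy":0.05,"dz":0,"wx":0,"wy":0,"wz":0,"grip":0},{"dx":0,"dy":0.05,"dz":0,"wx":0,"wy":0,"wz":0,"grip":0},{"dx":0,"dy":0.05,"dz":0,"wx":0,"wy":0,"wz":0,"grip":0},{"dx":0,"dy":0,"dz":0,"wx":0,"wy":0,"wz":0,"grip":0}]'

```text
time_s: 4.05
position: [0.6162, 0.2054, 0.0724]
tcp_rot: [[0.146, 0.0, -0.989], [0.989, 0.0, 0.146], [0.0, -1.0, -0.0]]
force: [-0.4, -0.8, 0.7]
opening: 0.005
```

drive_tool --commands '[{"dx":0,"dy":0.03,"dz":0,"wx":0,"wy":0,"wz":0,"grip":0},{"dx":0,"dy":0.03,"dz":0,"wx":0,"wy":0,"wz":0,"grip":0}]'

```text
time_s: 4.3
position: [0.6164, 0.2054, 0.0704]
tcp_rot: [[0.146, 0.001, -0.989], [0.989, 0.0, 0.146], [0.0, -1.0, -0.001]]
force: [-0.9, -0.6, 3.9]
opening: 0.005
```

drive_tool --commands '[{"dx":0,"dy":0.03,"dz":0,"wx":0,"wy":0,"wz":0,"grip":0},{"dx":0,"dy":0.03,"dz":0,"wx":0,"wy":0,"wz":0,"grip":0}]'

```text
time_s: 4.55
position: [0.6164, 0.2054, 0.0678]
tcp_rot: [[0.146, 0.001, -0.989], [0.989, 0.0, 0.146], [0.0, -1.0, -0.001]]
force: [-1.1, -0.8, 4.6]
opening: 0.009
```

The peg is sliding at about 4 N. I'll go on towards the stop in small steps.

drive_tool --commands '[{"dx":0,"dy":0.03,"dz":0,"wx":0,"wy":0,"wz":0,"grip":0},{"dx":0,"dy":0.03,"dz":0,"wx":0,"wy":0,"wz":0,"grip":0}]'

```text
time_s: 4.8
position: [0.6164, 0.2054, 0.0654]
tcp_rot: [[0.146, 0.001, -0.989], [0.989, 0.0, 0.146], [0.0, -1.0, -0.001]]
force: [-1.4, -0.1, 4.5]
opening: 0.006
```

drive_tool --commands '[{"dx":0,"dy":0.025,"dz":0,"wx":0,"wy":0,"wz":0,"grip":0}]'

```text
time_s: 4.92
position: [0.6164, 0.2054, 0.0644]
tcp_rot: [[0.146, 0.001, -0.989], [0.989, 0.0, 0.146], [0.0, -1.0, -0.001]]
force: [-0.8, 0.6, 10.0]
opening: 0.004
```

drive_tool --commands '[{"dx":0,"dy":0.02,"dz":0,"wx":0,"wy":0,"wz":0,"grip":0}]'

```text
time_s: 5.05
position: [0.6165, 0.2054, 0.0644]
tcp_rot: [[0.146, 0.001, -0.989], [0.989, 0.0, 0.146], [0.0, -1.0, -0.001]]
force: [-2.3, -0.4, 10.8]
opening: 0.005
```

The tip has stopped at z ≈ 0.0424, and the force has risen with no further travel. That is the hard stop. I'll add a little force and hold.

drive_tool --commands '[{"dx":0,"dy":0.015,"dz":0,"wx":0,"wy":0,"wz":0,"grip":0},{"dx":0,"dy":0,"dz":0,"wx":0,"wy":0,"wz":0,"grip":0},{"dx":0,"dy":0,"dz":0,"wx":0,"wy":0,"wz":0,"grip":0},{"dx":0,"dy":0,"dz":0,"wx":0,"wy":0,"wz":0,"grip":0}]'

```text
time_s: 5.55
position: [0.6164, 0.2054, 0.0644]
tcp_rot: [[0.146, 0.001, -0.989], [0.989, 0.0, 0.146], [0.0, -1.0, -0.001]]
force: [-2.6, -0.2, 10.7]
opening: 0.0
```

drive_tool --commands '[{"dx":0,"dy":0,"dz":0,"wx":0,"wy":0,"wz":0,"grip":0},{"dx":0,"dy":0,"dz":0,"wx":0,"wy":0,"wz":0,"grip":0},{"dx":0,"dy":0,"dz":0,"wx":0,"wy":0,"wz":0,"grip":0},{"dx":0,"dy":0,"dz":0,"wx":0,"wy":0,"wz":0,"grip":0},{"dx":0,"dy":0,"dz":0,"wx":0,"wy":0,"wz":0,"grip":0},{"dx":0,"dy":0,"dz":0,"wx":0,"wy":0,"wz":0,"grip":0},{"dx":0,"dy":0,"dz":0,"wx":0,"wy":0,"wz":0,"grip":0},{"dx":0,"dy":0,"dz":0,"wx":0,"wy":0,"wz":0,"grip":0}]'

```text
time_s: 6.55
position: [0.6164, 0.2054, 0.0644]
tcp_rot: [[0.146, 0.001, -0.989], [0.989, 0.0, 0.146], [0.0, -1.0, -0.001]]
force: [-3.1, -0.9, 11.3]
opening: 0.003
```

drive_tool --commands '[{"dx":0,"dy":0.03,"dz":0,"wx":0,"wy":0,"wz":0,"grip":0},{"dx":0,"dy":0,"dz":0,"wx":0,"wy":0,"wz":0,"grip":0},{"dx":0,"dy":0,"dz":0,"wx":0,"wy":0,"wz":0,"grip":0},{"dx":0,"dy":0,"dz":0,"wx":0,"wy":0,"wz":0,"grip":0},{"dx":0,"dy":0,"dz":0,"wx":0,"wy":0,"wz":0,"grip":0},{"dx":0,"dy":0,"dz":0,"wx":0,"wy":0,"wz":0,"grip":0},{"dx":0,"dy":0,"dz":0,"wx":0,"wy":0,"wz":0,"grip":0},{"dx":0,"dy":0,"dz":0,"wx":0,"wy":0,"wz":0,"grip":0}]'

```text
time_s: 7.55
position: [0.6165, 0.2054, 0.0643]
tcp_rot: [[0.146, 0.001, -0.989], [0.989, 0.0, 0.146], [0.0, -1.0, -0.001]]
force: [-4.3, -1.1, 16.2]
opening: 0.001
```

drive_tool --commands '[{"dx":0,"dy":0,"dz":0,"wx":0,"wy":0,"wz":0,"grip":0},{"dx":0,"dy":0,"dz":0,"wx":0,"wy":0,"wz":0,"grip":0},{"dx":0,"dy":0,"dz":0,"wx":0,"wy":0,"wz":0,"grip":0},{"dx":0,"dy":0,"dz":0,"wx":0,"wy":0,"wz":0,"grip":0},{"dx":0,"dy":0,"dz":0,"wx":0,"wy":0,"wz":0,"grip":0},{"dx":0,"dy":0,"dz":0,"wx":0,"wy":0,"wz":0,"grip":0},{"dx":0,"dy":0,"dz":0,"wx":0,"wy":0,"wz":0,"grip":0}]'

```text
time_s: 8.43
position: [0.6165, 0.2054, 0.0643]
tcp_rot: [[0.146, 0.001, -0.989], [0.989, 0.0, 0.146], [0.0, -1.0, -0.001]]
force: [-4.5, -0.8, 16.2]
opening: 0.006
```

It held at the stop for 3.5 s (10–16 N). Now I'll lift straight up and back the hand away so the view is clear.

drive_tool --commands '[{"dx":0,"dy":-0.1,"dz":0,"wx":0,"wy":0,"wz":0,"grip":0},{"dx":0,"dy":-0.3,"dz":0,"wx":0,"wy":0,"wz":0,"grip":0},{"dx":0,"dy":-0.8,"dz":0,"wx":0,"wy":0,"wz":0,"grip":0},{"dx":0,"dy":-0.9,"dz":0,"wx":0,"wy":0,"wz":0,"grip":0},{"dx":0,"dy":-0.9,"dz":0,"wx":0,"wy":0,"wz":0,"grip":0},{"dx":0.6,"dy":-0.9,"dz":0.9,"wx":0,"wy":0,"wz":0,"grip":0},{"dx":0.6,"dy":-0.3,"dz":0.9,"wx":0,"wy":0,"wz":0,"grip":0},{"dx":0,"dy":0,"dz":0,"wx":0,"wy":0,"wz":0,"grip":0}]'

```text
time_s: 9.43
position: [0.5501, 0.2654, 0.2313]
tcp_rot: [[0.143, 0.001, -0.99], [0.99, 0.001, 0.143], [0.001, -1.0, -0.001]]
force: [0.0, -0.7, -0.3]
opening: 0.002
```

```bash
python3 - <<'E'
from h import *
s=bot.read_state();print(s['time_s'],s['position'],s['force'])
cap('wrist','w4');cap('top','t4');cap('scene','s4')
for f,rois in [('w4',[(230,380,180,300)]),('s4',[(372,408,192,222),(322,350,203,228)]),('s1',[(372,408,192,222)]),('t4',[(270,303,226,258),(325,355,203,232),(365,395,240,268)]),('t1',[(270,303,226,258),(325,355,203,232),(365,395,240,268)])]:
    D=np.load(f'pics/{f}.npz');T=np.linalg.inv(D['T']);v,u=np.mgrid[:480,:640]
    W=(np.stack([u,v,np.ones_like(u)],-1)@np.linalg.inv(D['m']).T*D['d'][...,None])@T[:3,:3].T+T[:3,3]
    for x0,x1,y0,y1 in rois:
        w=W[y0:y1,x0:x1].reshape(-1,3);w=w[(w[:,2]>.038)&(w[:,2]<.062)]
        print(f,len(w),np.percentile(w[:,2],[30,50,70,90]).round(4),w.mean(0).round(3) if len(w) else '')
b=cv2.imread('pics/s4.png')[130:390,180:480]
cv2.imwrite('pics/c4.png',np.hstack([cv2.resize(cv2.imread('pics/w4.png'),(400,400)),cv2.resize(b,(400,400))]))
E
```

```text
9.425 [0.55009143 0.26540461 0.23126208] [ 0.03722331 -0.74606808 -0.29306694]
w4 1208 [0.0411 0.0416 0.0423 0.0436] [0.591 0.227 0.042]
s4 288 [0.0413 0.042  0.0426 0.0435] [0.617 0.207 0.042]
s4 288 [0.0523 0.0532 0.0539 0.0546] [0.549 0.112 0.052]
s1 343 [0.0525 0.0536 0.0545 0.0553] [0.617 0.205 0.052]
t4 331 [0.0519 0.0527 0.0534 0.0547] [0.547 0.116 0.053]
t4 333 [0.051  0.0518 0.0528 0.0539] [0.599 0.014 0.052]
t4 339 [0.0507 0.0516 0.0524 0.0536] [ 0.527 -0.063  0.052]
t1 332 [0.0518 0.0526 0.0536 0.0549] [0.547 0.116 0.053]
t1 332 [0.0509 0.0518 0.0526 0.054 ] [0.599 0.014 0.052]
t1 338 [0.0508 0.0516 0.0525 0.0537] [ 0.527 -0.063  0.052]
```

View pics/c4.png

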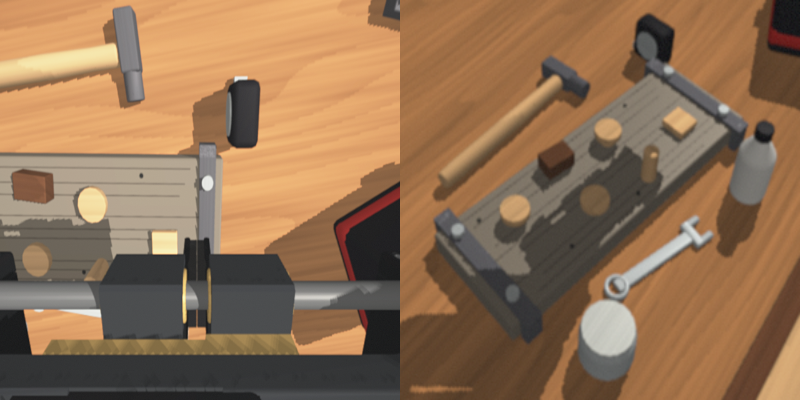

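The square head now sits flat on the board with its top at z 0.042, which is home. The other pegs and the loose things are unchanged, and the hand is clear, so I'll hand in.

```bash
python3 -c "
from rig import workorder
print(workorder.hand_in())"
```

```text
the job is handed in; nothing more can be done
None
```

The square-headed peg is fully home, and the job is handed in after about 9.5 s on the robot's clock. I pressed it straight down with the fingers shut. It slid at about 4–5 N, and I held it at the hard stop for about 3.5 s at 10–16 N. Then I lifted the hand straight up and away.

**Last checks:**
- **Square peg:** the top of its head went from z ≈ 0.053 to 0.042 m. That is 10 mm above the board, which is the home height.
- **Round pegs:** all three measured the same height before and after, to 0.1 mm.
- **Loose things:** they looked undisturbed in the last view; I compared these by eye only.
- **Robot:** the force readings were back to about zero, with nothing touching.

**What disagreed or failed:**
- **Refused calls:** my first two move calls were refused for missing keys, and nothing moved.
- **Late contact:** the force rose 1–3 mm lower than the camera height suggested. The final stop height agreed to 0.4 mm.

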